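# Turn the trolley wheel by its spokes until the valve is on top

## Task

Bring the valve stem of the trolley wheel to the very top of the wheel (twelve o'clock, so that a pump can be put on) by gently pushing the spokes round with the fingertips. Do not grip anything: push the spokes only, stay off the freshly glued tyre with its rim and off the valve stem, and leave the lantern, tumbler, tin and torch where they are. Then let go and stay clear.

Things in the scene. Friction and masses are not known exactly. Their poses are not given: they have to be found in the camera images.
- stand: Fixed steel stand, 210 x 400 mm. Origin on the worktop straight below the hub; z up; turned about z only (yaw within 0.3 rad). Its x points away from the robot. The axle rises towards +x, along (0.574, 0, 0.819) in the stand's frame: the wheel leans 35 degrees from level, its highest side nearest the robot, its face turned up and away from the robot
- hub (a point): Wheel centre: on the axle, in the tyre's mid-plane, 150 mm above the worktop. The hub, 44 mm thick, reaches 32 mm in front of it along the axle. Spokes are best pushed in the wheel's upper half, within about 70 degrees of the top, by a finger pointing straight down
- wheel: Hub and 5 round spokes, 13 mm thick, every 72 degrees, the nearest 36 degrees either side of the valve stem. Origin at hub, z along the axle out of the face, valve on -x. Spoke centre lines lie 18 mm in front of the mid-plane at 55 mm from the axis (12 mm at the rim). Gaps are open from 22 to 103 mm from the axis. Turns both ways without stops, stiff (0.3 N m), stays where left
- tyre: Black rubber tyre with its metal rim, fixed to the spokes: outer radius 150 mm, inner radius of the rim 103 mm, 40 mm wide; its highest point is 245 mm above the worktop. Origin at the hub centre. Not to be touched
- valve: Black rubber valve stem with its cap, 12 to 16 mm thick, standing radially inwards from the rim, half-way between two spokes: it reaches from 106 to 75 mm from the axis. Origin at the hub centre, -x towards the stem. Not to be pushed
- valve_stem (a point): Middle of the valve stem, 90 mm from the wheel's axis and 4 mm in front of the mid-plane
- top (a point): Fixed point of the stand where valve_stem must come to: the highest point of the circle that it runs on
- lantern: White solar lantern, standing, 96 mm wide and 158 mm high with its bail; origin at the centre of its underside. Bystander
- tumbler: Glass tumbler, standing, 74 mm wide at the rim, 110 mm high; origin at the centre of its underside. Bystander
- tin: Round steel tin with its lid on, 100 mm wide, 48 mm high; origin at the centre of its underside. Bystander
- torch: Black torch lying along its x, 145 mm long, 46 mm thick; origin at its underside near the middle. Bystander
- crossbar (a point): Middle of the stand's 14 mm front crossbar, 52 mm out from the hub along the axle, 193 mm above the worktop. It runs along the stand's y to posts at y = +-185 mm, no higher than the bar. A like bar lies behind the wheel, 45 mm back from the hub along the axle

How it is judged:
By the outcome, as a careful person would: the job done as asked, in the order asked, and still so for the second after the job is handed in, with the robot touching nothing.
It also fails if it takes over 64 s, if anything falls off the work surface, if the arm or the gripper's body presses on something with over 40 N, if the wrist force passes 120 N, or if a joint passes its speed limit or range.

## Robot

A 6-joint arm with a two-finger parallel gripper is mounted at the origin on the work surface. World frame = base frame: x ahead of the robot, y to its left, z up, the work surface at z = 0. Lengths are in m, angles in rad, forces in N, time in s.
With the tool pointing down it reaches from about 0.275 to 0.85 m from the base axis. Payload 19 kg.
Tool frame: the origin (TCP) lies on the centre line of the jaws, within the pads' length; the fingertips stand 22 mm ahead of it and the grasp point (between the pads) lies 3 mm ahead of it (bot.tips_ahead is the distance from the TCP to the fingertips, in m); z points along the fingers, y is the direction in which the jaws open and shut (so a half turn about z gives the same grasp; the last joint's range is limited). The gripper opens to 85 mm and grips with 20 to 120 N. Pads are 22 mm wide; open, the fingers measure 114 mm over their backs; the gripper's body (76 mm by 85 mm) begins 54 mm behind the grasp point. The pads swing forward as they close: fully open they stand 13 mm farther back than shut.
Start: joints at [-1.367, 0.15, 1.437, -0, 1.554, -0.134], TCP at [0.191, -0.542, 0.253] pointing down, gripper open.
Joint ranges: [-2.8, 2.8], [-0.68, 2.1], [0.12, 2.68], [-1.39, 4.53], [0.16, 2.79], [-2.81, 2.81]. Speed limits (rad/s): [1.89, 1.89, 2.22, 3.01, 3.01, 3.01].

## Interface

Orientations are given as a unit quaternion [w, x, y, z].
In Python, from bench import bot gives the robot as it stands. The module is installed in compiled form; this text tells all that it offers.
- The arm moves only by the tool step_arm, never from a script. Its argument "deltas" is text: rows parted by semicolons, each of 5 numbers parted by spaces: the finger opening in m, from 0 to 0.0854, then the shift along the tool's x, y, z in m, then the turn about the tool's z in degrees. In form: claw tx ty tz yaw; .... A call has 1 to 8 rows; each row is the pose to reach, as a shift and turn from the pose commanded when the call began, along the tool's axes at that moment; what a row does not reach only later rows make up. A row lasts 1/8 s, in which the tool goes at most 62.5 mm and 10.7 degrees, less where a joint would pass 70% of its speed; a pose out of reach is approached as far as the arm can. A call with a gripper value outside its range is refused whole. The fingers move at their own pace and stop on an object; "squeeze" is the grip in N (left out, the last holds). Time passes only in rows, so rows that repeat a pose let the fingers close. It gives the time, the measured TCP pose, the force and the opening at its end, in the units of the state.
- bot.sense(): the state, without advancing time (a new reading comes with each control period).
- bot.capture(name): name is "scene" or "top" or "wrist"; returns a dict with "pixels" (420x560x3 uint8, red, green, blue), "camera_matrix" (3x3 intrinsics, pixels), "pose" (4x4, takes a point from camera to world coordinates); the wrist camera has in their place "tool_from_camera" (4x4, takes a point from camera to tool coordinates, whose origin is the TCP and whose axes are the flange's). Camera axes: x right, y down, z forward; pixel columns grow to the right and rows downward; lengths in m; the calibration is good to about 2 mm. A picture is of the moment at which its call begins: read the wrist's pose just before it. There is no depth.
- bot.finish_job(): hands the job in, once; it reports no verdict.
The state is a dict: "time_s": time; "joint_positions": joint angles; "joint_velocities": joint speeds; "joint_torque": joint torques, N m; "tcp_pos": TCP position; "tool_rot": TCP orientation; "wrist_force": force on the tool from outside, world axes, zero at the start; "wrist_torque": the same for the moment, N m; "width": finger opening in m.
Only numpy, scipy, OpenCV 4.12 (cv2) and the standard library are available. Lean on these libraries where they do the work, as an engineer would, in place of code of your own. Each camera call takes 0.05 s, during which the arm holds its last target.

## Working session

There is one attempt and no reset: what is moved stays moved. The work goes in short steps, Python scripts to look and compute and a tool call to move; the robot and the scene stay as the last step left them, time stands still between calls to the robot, and variables do not carry over. Pictures are saved under pics/ and viewed, and the job is handed in when it is done.

Besides the shell and the picture viewer there is one more tool, called as name(argument=value, ...), one argument or row to a line, values as JSON. step_arm: Moves the arm, as the interface text tells. Its arguments: {"type":"object","properties":{"deltas":{"type":"string"},"squeeze":{"type":"number"}},"required":["deltas"]}

```bash
mkdir -p pics; python3 - <<'E'
from bench import bot
import cv2,numpy as np
s=bot.sense();print({k:np.round(v,3).tolist() for k,v in s.items()})
for n in("scene","top"):
    c=bot.capture(n);cv2.imwrite(f"pics/{n}0.png",c["pixels"][:,:,::-1]);print(n,c["camera_matrix"].tolist(),np.round(c["pose"],4).tolist())
    np.savez(f"{n}0.npz",K=c["camera_matrix"],T=c["pose"])
print(bot.tips_ahead)
E
```

```text
{'time_s': 0.0, 'joint_positions': [-1.367, 0.151, 1.438, -0.0, 1.554, -0.134], 'joint_velocities': [0.001, -0.0, 0.001, 0.001, -0.001, 0.001], 'joint_torque': [-0.0, -71.306, -57.087, -0.0, 0.009, 0.0], 'tcp_pos': [0.19, -0.542, 0.253], 'tool_rot': [-0.001, 0.986, 0.168, -0.0], 'wrist_force': [-0.275, 0.46, 0.169], 'wrist_torque': [0.036, 0.008, 0.034], 'width': 0.085}
scene [[514.867591411763, 0.0, 276.278739166881], [0.0, 514.867591411763, 204.225438082498], [0.0, 0.0, 1.0]] [[-0.7275, 0.4223, -0.5407, 1.5868], [0.6858, 0.4264, -0.5898, 1.0346], [-0.0185, -0.7999, -0.5998, 1.2284], [0.0, 0.0, 0.0, 1.0]]
top [[547.0131774350995, 0.0, 279.2104091418323], [0.0, 547.0131774350995, 208.46567631392676], [0.0, 0.0, 1.0]] [[-0.009, -0.9983, 0.0581, 0.5248], [-0.9998, 0.0101, 0.0187, -0.0173], [-0.0192, -0.0579, -0.9981, 1.6656], [0.0, 0.0, 0.0, 1.0]]
0.022
```

View pics/scene0.png

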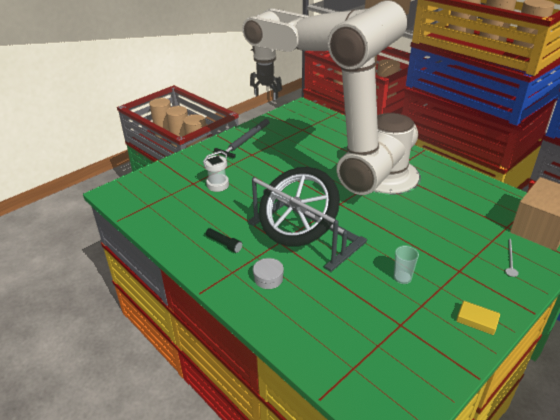

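View pics/top0.png

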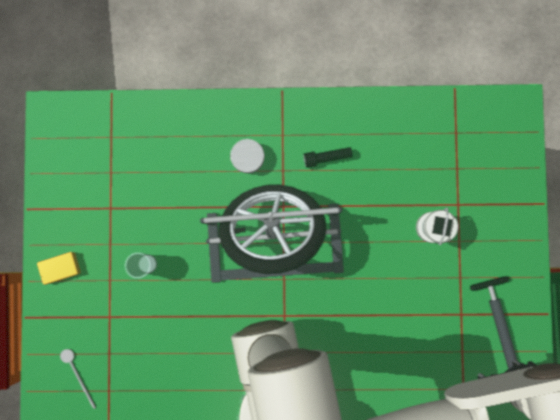

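The top view has the wheel centred near (272,228), with the bar above it from (205,219) to (340,210). I'll enlarge both views.

```bash
python3 - <<'E'
import cv2
a=cv2.imread("pics/top0.png")[170:290,195:355];cv2.imwrite("pics/topc.png",cv2.resize(a,None,fx=5,fy=5,interpolation=cv2.INTER_CUBIC))
a=cv2.imread("pics/scene0.png")[155:275,240:380];cv2.imwrite("pics/scenec.png",cv2.resize(a,None,fx=5,fy=5,interpolation=cv2.INTER_CUBIC))
E
```

```text
(no output)
```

View pics/topc.png

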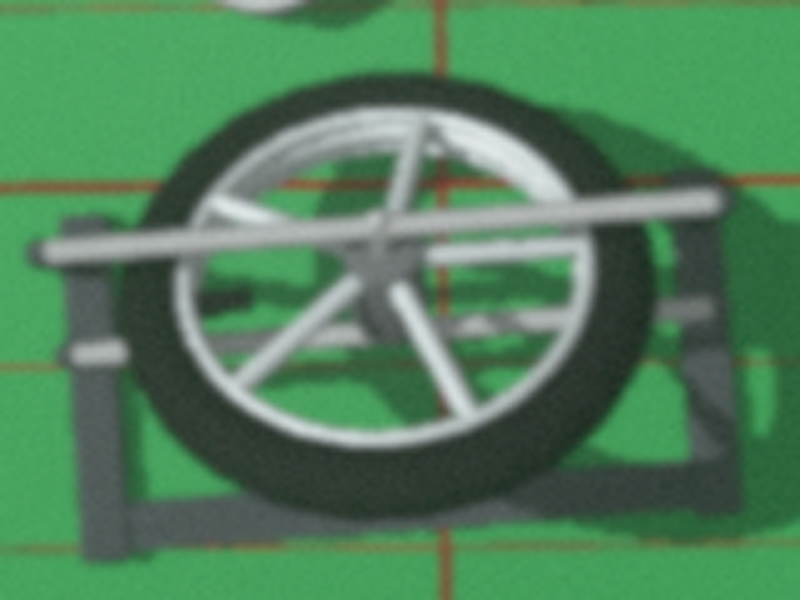

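View pics/scenec.png

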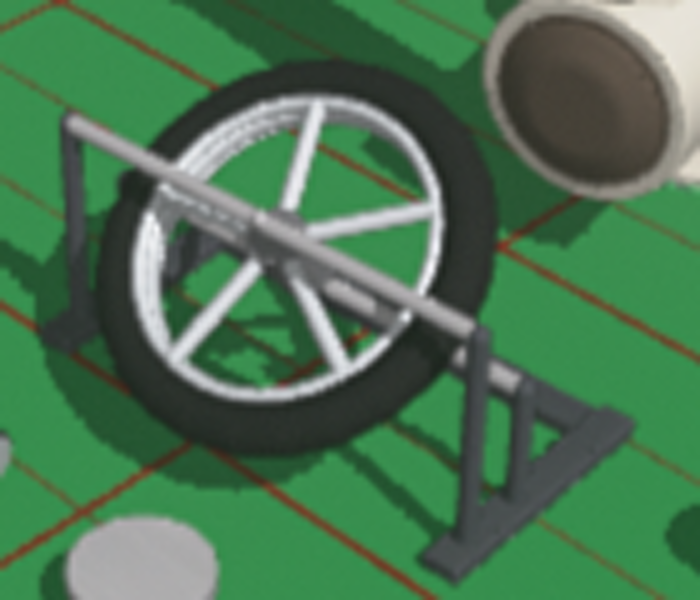

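```bash
cat > h.py <<'E'
import numpy as np,cv2
def load(n):
    d=np.load(n);return d["K"],d["T"]
def proj(P,K,T):
    P=np.atleast_2d(P);p=(P-T[:3,3])@T[:3,:3];p=p@K.T;return p[:,:2]/p[:,2:]
th=np.radians(35)
AX=np.array([np.sin(th),0,np.cos(th)])   # axle in stand
UP=np.array([-np.cos(th),0,np.sin(th)])  # toward top
SD=np.array([0,1.,0])                    # stand +y
H=np.array([0,0,.15])
def s2w(p,x,y,w):
    c,s=np.cos(w),np.sin(w);R=np.array([[c,-s,0],[s,c,0],[0,0,1]]);return np.atleast_2d(p)@R.T+[x,y,0]
def wp(phi,r,f):  # phi from top, positive towards stand +y ; f front offset
    phi=np.asarray(phi,float)[...,None];r=np.asarray(r,float)
    return H+AX*f+(UP*np.cos(phi)+SD*np.sin(phi))*r
E
python3 - <<'E'
from h import *
from scipy.optimize import least_squares
tk=load("top0.npz");sk=load("scene0.npz")
f=lambda u,o:(np.array(u)+.5)/5-.5+o
tp=f([[45,252],[718,201]],[195,170]);sp=f([[485,332],[70,122]],[240,155])
def bar(L):return np.array([[0.052*AX[0],L,.193],[.052*AX[0],-L,.193]])
def res(q):
    P=s2w(bar(q[3]),*q[:3]);return np.r_[(proj(P,*tk)-tp).ravel(),(proj(P,*sk)-sp).ravel()]
r=least_squares(res,[.5,0,0,.19]);print(r.x,r.fun)
np.save("st.npy",r.x)
def draw(img,k,o,val):
    im=cv2.resize(img,None,fx=5,fy=5,interpolation=cv2.INTER_CUBIC)
    def pl(P,c):
        q=(proj(s2w(P,*r.x[:3]),*k)-o+.5)*5-.5;cv2.polylines(im,[np.round(q).astype(int)],False,c,1)
    t=np.linspace(0,2*np.pi,100)
    pl(wp(t,.15,0),(0,0,255));pl(wp(t,.103,.02),(255,0,255));pl(bar(.185),(255,0,0))
    for k5 in range(5):
        a=val+np.radians(36+72*k5);pl(np.vstack([wp(a,.022,.02),wp(a,.055,.018),wp(a,.103,.012)]),(0,255,255))
    pl(np.vstack([wp(val,.075,.004),wp(val,.106,.004)]),(0,0,255))
    return im
for v in [75]:
    a=draw(cv2.imread("pics/top0.png")[170:290,195:355],tk,[195,170],np.radians(v));cv2.imwrite("pics/to1.png",a)
    a=draw(cv2.imread("pics/scene0.png")[155:275,240:380],sk,[240,155],np.radians(v));cv2.imwrite("pics/so1.png",a)
E
```

```text
[0.56331398 0.03126678 0.07174838 0.18316691] [-0.49827958  0.53657375  0.2863656  -0.32829584 -0.86750185  0.13230906
  0.58032216  0.01009992]
```

View pics/to1.png

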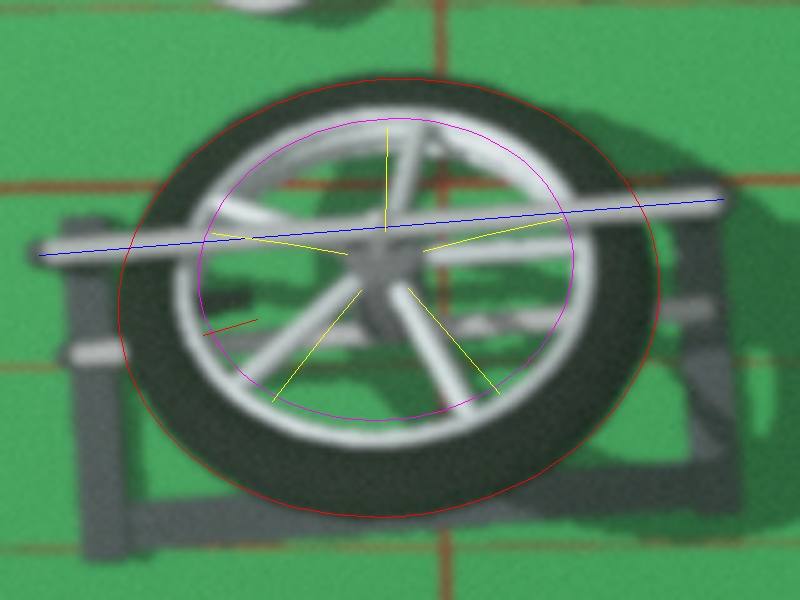

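View pics/so1.png

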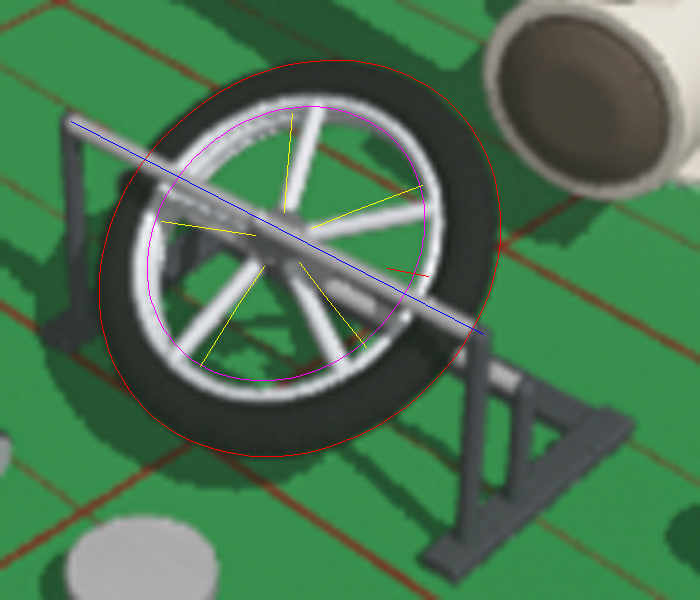

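```bash
cat >> h.py <<'E'
def face(px,K,T,st,f):  # pixel -> (phi,r) on the plane f in front of the mid-plane
    d=T[:3,:3]@np.linalg.solve(K,[px[0],px[1],1]);o=T[:3,3]
    n=s2w(AX,0,0,st[2])[0];p0=s2w(H+AX*f,*st[:3])[0]
    p=o+d*((p0-o)@n)/(d@n)-p0
    u=p@s2w(UP,0,0,st[2])[0];s=p@s2w(SD,0,0,st[2])[0];return np.degrees(np.arctan2(s,u)),np.hypot(s,u)
E
python3 - <<'E'
from h import *
st=np.load("st.npy")
for n,o,pts in(("top0",[195,170],[(250,378),(300,332),(465,402),(420,325),(560,248),(460,257),(240,212),(415,140),(400,200)]),("scene0",[240,155],[(318,115),(292,200),(425,214),(340,230),(345,362),(310,300),(180,355),(240,285)])):
    for p in pts:
        a=face((np.array(p)+.5)/5-.5+o,*load(n+".npz"),st,.016);print(n,p,np.round(a[0],1),round(a[1],4),"valve mod72",np.round((a[0]-36)%72,1))
print(face((np.array([225,300])+.5)/5-.5+[195,170],*load("top0.npz"),st,.004))
E
```

```text
top0 (250, 378) 48.6 0.1009 valve mod72 12.6
top0 (300, 332) 50.8 0.062 valve mod72 14.8
top0 (465, 402) -22.1 0.1006 valve mod72 13.9
top0 (420, 325) -22.4 0.0444 valve mod72 13.6
top0 (560, 248) -91.9 0.0966 valve mod72 16.1
top0 (460, 257) -93.7 0.0415 valve mod72 14.3
top0 (240, 212) 120.4 0.0923 valve mod72 12.4
top0 (415, 140) -166.6 0.0909 valve mod72 13.4
top0 (400, 200) -167.2 0.0471 valve mod72 12.8
scene0 (318, 115) -20.5 0.0983 valve mod72 15.5
scene0 (292, 200) -25.7 0.0325 valve mod72 10.3
scene0 (425, 214) 52.6 0.1022 valve mod72 16.6
scene0 (340, 230) 51.0 0.0409 valve mod72 15.0
scene0 (345, 362) 120.2 0.1052 valve mod72 12.2
scene0 (310, 300) 122.8 0.0499 valve mod72 14.8
scene0 (180, 355) -168.2 0.106 valve mod72 11.8
scene0 (240, 285) -163.9 0.0425 valve mod72 16.1
(np.float64(86.99361187749018), np.float64(0.09008110395921545))
```

Stand found at (0.563, 0.031), yaw 0.072; the overlay fits. The valve is about 86° from the top towards +y, and the spokes are at 50, -22, -94, 122 and -166°. I'll push the 50° spoke round to -36°. Next I plan the finger path in plan view.

```bash
cat > plan.py <<'E'
from h import *
from scipy.optimize import brentq
hx,hy=.011,.0145
def rd(p,a,b,n=60): # min distance of rect (centre p) to segment a-b in plan
    t=np.linspace(0,1,n)[:,None];q=a+(b-a)*t-p
    return np.hypot(np.maximum(abs(q[:,0])-hx,0),np.maximum(abs(q[:,1])-hy,0)).min()
def spk(ph): return wp(ph,.022,.0195)[:2],wp(ph,.055,.018)[:2],wp(ph,.103,.012)[:2]
def dspoke(p,ph):
    a,b,c=spk(ph);return min(rd(p,a,b),rd(p,b,c))-.0065
def dvalve(p,ph): return rd(p,wp(ph,.075,.004)[:2],wp(ph,.106,.004)[:2])-.008
def centre(phf,r): return wp(phf,r,.016)[:2]
def contact(phs,r,gap=0): # finger on +phi side
    g=lambda d:dspoke(centre(phs+d,r),phs)-gap
    return phs+brentq(g,.1,1.2)
if __name__=="__main__":
    st=np.load("st.npy")
    for r in(.052,.06,.066):
      for ps in(50,30,10,-10,-25,-36):
        p0=np.radians(ps)
        pf=contact(p0,r,.0);p=centre(pf,r)
        w=s2w(np.r_[p,0],*st[:3])[0]
        z=wp(p0,r,.017)[2]
        hubd=min(np.hypot(*np.maximum(abs(wp(t,.022,.03)[:2]-p)-[hx,hy],0)) for t in np.linspace(0,6.28,60))
        print(r,ps,"pf",round(np.degrees(pf)),"stand",np.round(p,4),"world",np.round(w[:2],4),"spoke z",round(z,4),"valve",round(dvalve(p,p0+np.radians(36)),4),"next",round(dspoke(p,p0+np.radians(72)),4),"bar",round(.0298-.007-p[0]-hx,4),"hub",round(hubd,4))
E
python3 plan.py
```

```text
0.052 50 pf 83 stand [0.004  0.0516] world [0.5636 0.083 ] spoke z 0.1831 valve 0.0007 next 0.0067 bar 0.0078 hub 0.0152
0.052 30 pf 61 stand [-0.0114  0.0456] world [0.5487 0.0759] spoke z 0.1898 valve 0.0005 next 0.01 bar 0.0232 hub 0.0148
0.052 10 pf 37 stand [-0.025   0.0311] world [0.5362 0.0604] spoke z 0.1933 valve 0.0015 next 0.0126 bar 0.0368 hub 0.0166
0.052 -10 pf 16 stand [-0.0318  0.0144] world [0.5306 0.0433] spoke z 0.1933 valve 0.0029 next 0.0108 bar 0.0436 hub 0.0199
0.052 -25 pf 3 stand [-0.0333  0.0032] world [0.5298 0.032 ] spoke z 0.191 valve 0.0057 next 0.0091 bar 0.0451 hub 0.0215
0.052 -36 pf -7 stand [-0.0331 -0.0059] world [0.5307 0.023 ] spoke z 0.1881 valve 0.007 next 0.009 bar 0.0449 hub 0.0213
0.06 50 pf 78 stand [-0.0011  0.0587] world [0.558  0.0897] spoke z 0.186 valve -0.0064 next 0.0143 bar 0.0129 hub 0.0229
0.06 30 pf 56 stand [-0.0181  0.0499] world [0.5417 0.0798] spoke z 0.1937 valve -0.0039 next 0.0173 bar 0.0299 hub 0.0223
0.06 10 pf 33 stand [-0.0322  0.0325] world [0.5289 0.0613] spoke z 0.1978 valve -0.001 next 0.0195 bar 0.044 hub 0.0237
0
[... 408 characters left out ...]
rld [0.5538 0.0945] spoke z 0.1883 valve -0.008 next 0.02 bar 0.0167 hub 0.0287
0.066 30 pf 54 stand [-0.023   0.0531] world [0.5366 0.0826] spoke z 0.1967 valve -0.0071 next 0.0226 bar 0.0348 hub 0.0279
0.066 10 pf 31 stand [-0.0374  0.0335] world [0.5236 0.062 ] spoke z 0.2012 valve -0.0021 next 0.0246 bar 0.0492 hub 0.0289
0.066 -10 pf 10 stand [-0.044   0.0118] world [0.5186 0.0399] spoke z 0.2012 valve -0.0014 next 0.023 bar 0.0558 hub 0.0322
0.066 -25 pf -3 stand [-0.0448 -0.0032] world [0.5188 0.0249] spoke z 0.1982 valve -0.0043 next 0.022 bar 0.0566 hub 0.033
0.066 -36 pf -13 stand [-0.0435 -0.0146] world [0.5209 0.0135] spoke z 0.1946 valve -0.0034 next 0.0224 bar 0.0553 hub 0.0317
```

```bash
cat >> h.py <<'E'
def rot(q):
    w,x,y,z=q/np.linalg.norm(q);return np.array([[1-2*(y*y+z*z),2*(x*y-z*w),2*(x*z+y*w)],[2*(x*y+z*w),1-2*(x*x+z*z),2*(y*z-x*w)],[2*(x*z-y*w),2*(y*z+x*w),1-2*(x*x+y*y)]])
def delta(tgt,s): # world TCP target(s) -> tool shifts in mm from measured pose
    return np.round((np.atleast_2d(tgt)-s["tcp_pos"])@rot(np.array(s["tool_rot"]))*1000,1)
E
python3 - <<'E'
from plan import *
from bench import bot
s=bot.sense();R=rot(np.array(s["tool_rot"]));st=np.load("st.npy")
print("yaw x axis deg",np.degrees(np.arctan2(R[1,0],R[0,0])),"stand",np.degrees(st[2]))
for ps,g in((-22,.009),(-22,0),(-40,0),(-55,0),(-70,0),(-80,0),(-90,0),(-95,0)):
    p0=np.radians(ps);r=.062
    pf=contact(p0,r,g);p=centre(pf,r);w=s2w(np.r_[p,0],*st[:3])[0]
    print(ps,g,"pf",round(np.degrees(pf)),np.round(p,4),np.round(w[:2],4),"z",round(wp(p0,r,.017)[2],4),"next",round(dspoke(p,p0+np.radians(72)),4),"bar",round(.0228-p[0]-hx,4))
p=centre(contact(np.radians(-22),.062,.009),.062);w=s2w(np.r_[p,.0],*st[:3])[0];w[2]=.33
print(w,delta(w,s))
E
```

```text
yaw x axis deg 19.35615116852254 stand 4.110879106970065
-22 0.009 pf 11 [-0.0407  0.0119] [0.5219 0.0402] z 0.1969 next 0.0116 bar 0.0525
-22 0 pf 1 [-0.0416  0.0015] [0.5217 0.0298] z 0.1969 next 0.0185 bar 0.0534
-40 0 pf -15 [-0.0398 -0.0163] [0.5248 0.0122] z 0.1912 next 0.019 bar 0.0516
-55 0 pf -30 [-0.0347 -0.0312] [ 0.5309 -0.0023] z 0.1843 next 0.0212 bar 0.0465
-70 0 pf -46 [-0.0259 -0.0448] [ 0.5407 -0.0153] z 0.1761 next 0.0249 bar 0.0377
-80 0 pf -58 [-0.0179 -0.0524] [ 0.5492 -0.0223] z 0.1701 next 0.0243 bar 0.0297
-90 0 pf -70 [-0.0085 -0.0581] [ 0.559  -0.0273] z 0.1639 next 0.0231 bar 0.0203
-95 0 pf -75 [-0.0037 -0.06  ] [ 0.5639 -0.0288] z 0.1608 next 0.0223 bar 0.0155
[0.52190132 0.04024081 0.33      ] [[ 505.8 -439.9  -76.7]]
```

step_arm(
  deltas="0 0 0 -0.06 0; 0 0 0 -0.12 0; 0 0.04 -0.035 -0.12 5; 0 0.08 -0.07 -0.12 10; 0 0.12 -0.105 -0.12 15.2; 0 0.16 -0.14 -0.12 15.2; 0 0.2 -0.175 -0.12 15.2; 0 0.24 -0.21 -0.12 15.2",
  squeeze=20,
)

```text
time_s: 1.1
tcp_pos: [0.3478, -0.2632, 0.3731]
tool_rot: [-0.0, 0.999, 0.036, -0.0]
wrist_force: [0.8, 0.4, 0.8]
width: 0.0
```

```bash
python3 - <<'E'
from plan import *
from bench import bot
s=bot.sense();print(s["time_s"],s["tcp_pos"],s["width"],s["wrist_force"]);R=rot(np.array(s["tool_rot"]));print(np.degrees(np.arctan2(R[1,0],R[0,0])));print(delta([.522,.040,.33],s))
E
```

```text
1.1 [ 0.34781535 -0.2631904   0.37313183] 3.260547543500629e-05 [0.75334826 0.36655289 0.77810859]
4.1363016626424125
[[ 195.6 -289.8   43.2]]
```

step_arm(
  deltas="0 0.033 -0.05 0 0; 0 0.067 -0.1 0 0; 0 0.1 -0.15 0 0; 0 0.133 -0.2 0 0; 0 0.165 -0.245 0.01 0; 0 0.1956 -0.2898 0.043 0; 0 0.1956 -0.2898 0.043 0; 0 0.1956 -0.2898 0.043 0",
)

```text
time_s: 2.1
tcp_pos: [0.5213, 0.0382, 0.3304]
tool_rot: [0.0, 0.999, 0.037, -0.0]
wrist_force: [-0.8, -0.5, 0.1]
width: 0.0
```

```bash
python3 - <<'E'
from plan import *
from bench import bot
s=bot.sense();print(s["time_s"],s["tcp_pos"],s["wrist_force"])
ims=[]
for n in("scene","top","wrist"):
    c=bot.capture(n);im=c["pixels"][:,:,::-1].copy()
    if n!="wrist":
        T=c["pose"]
        R=rot(np.array(s["tool_rot"]));q=proj(np.array([s["tcp_pos"]+R@[0,0,.022],s["tcp_pos"]]),c["camera_matrix"],T);print(q)
        im=im[90:290,190:390] 
        im=cv2.resize(im,None,fx=2,fy=2)
    else: im=cv2.resize(im,(533,400));print(c["tool_from_camera"].round(3).tolist())
    if n!="wrist": ims.append(im)
    else: cv2.imwrite("pics/w1.png",im)
cv2.imwrite("pics/a1.png",np.hstack(ims))
E
```

```text
2.1 [0.52133132 0.038241   0.3304015 ] [-0.83916208 -0.48028627  0.11812359]
[[308.94485609 162.57656789]
 [309.07348762 156.9326028 ]]
[[267.33595762 241.8145362 ]
 [266.96580474 241.83679587]]
[[-0.0, -0.965, -0.264, 0.066], [1.0, 0.0, -0.001, 0.0], [0.001, -0.264, 0.965, -0.121], [0.0, 0.0, 0.0, 1.0]]
```

View pics/a1.png

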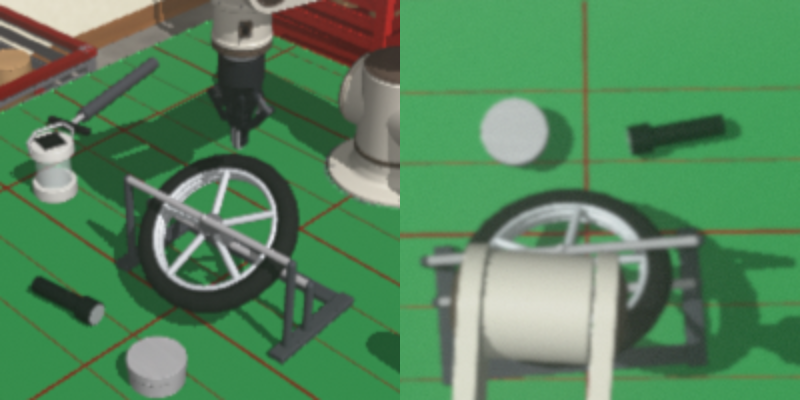

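View pics/w1.png

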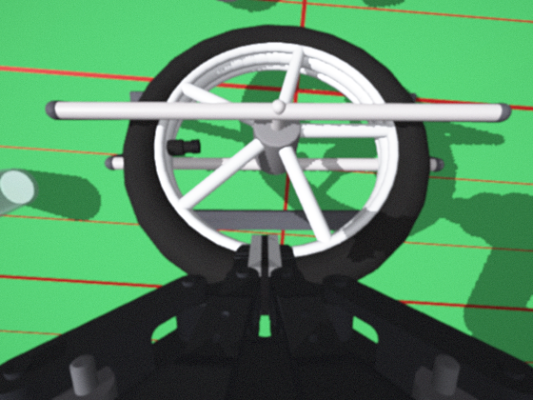

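```bash
python3 - <<'E'
from plan import *
from bench import bot
st=np.load("st.npy")
s=bot.sense();c=bot.capture("wrist");im=c["pixels"][:,:,::-1].copy()
T=np.eye(4);T[:3,:3]=rot(np.array(s["tool_rot"]));T[:3,3]=s["tcp_pos"];T=T@c["tool_from_camera"]
np.savez("w0.npz",K=c["camera_matrix"],T=T);cv2.imwrite("pics/w2raw.png",im)
K=c["camera_matrix"]
def pl(P,col):
    q=(proj(s2w(P,*st[:3]),K,T)+.5)*1.4-.5;cv2.polylines(im2,[np.round(q).astype(int)],False,col,1)
im2=cv2.resize(im,None,fx=1.4,fy=1.4,interpolation=cv2.INTER_CUBIC)
t=np.linspace(0,2*np.pi,100);v=np.radians(86)
pl(wp(t,.15,0),(0,0,255));pl(wp(t,.103,.02),(255,0,255));pl(np.array([[.0298,.185,.193],[.0298,-.185,.193]]),(255,0,0))
for k5 in range(5):
    a=v+np.radians(36+72*k5);pl(np.vstack([wp(a,.022,.02),wp(a,.055,.018),wp(a,.103,.012)]),(0,0,0))
pl(np.vstack([wp(v,.075,.004),wp(v,.106,.004)]),(0,255,255))
cv2.imwrite("pics/w2.png",im2)
a=bot.capture("scene")["pixels"][:,:,::-1][90:190,250:370];cv2.imwrite("pics/g.png",cv2.resize(a,None,fx=6,fy=6,interpolation=cv2.INTER_CUBIC))
E
```

```text
(no output)
```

View pics/w2.png

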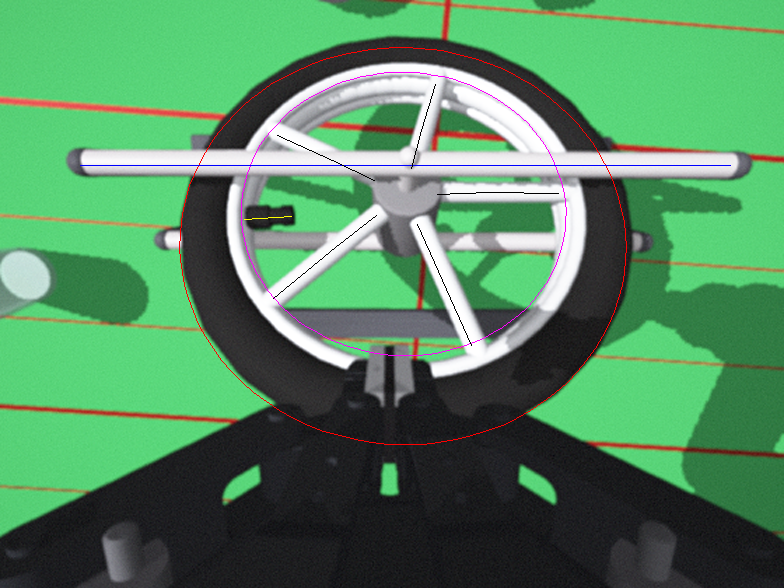

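View pics/g.png

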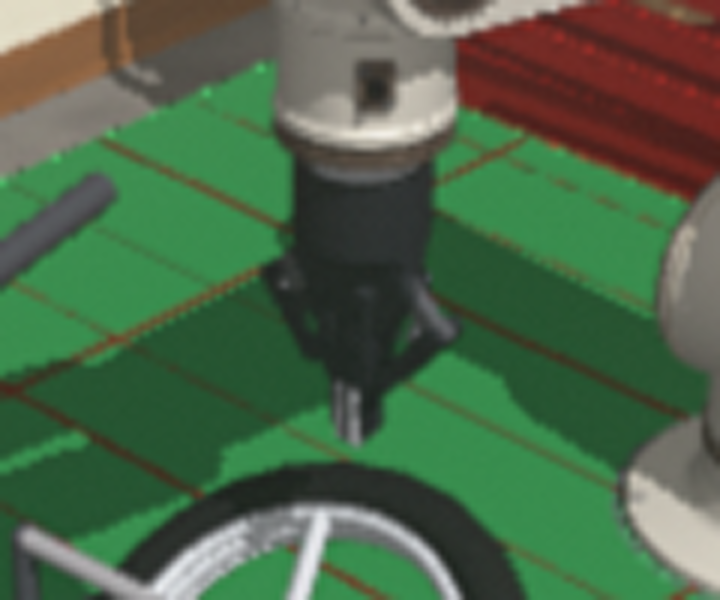

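Tip position agrees with the 22 mm figure, and the overlay agrees to about 1.5 mm. The valve seen at (268,216) matches 86°. I'll lower the shut fingers into the valve-free gap (-22…50°).

step_arm(
  deltas="0 0 0 0.03 0; 0 0 0 0.06 0; 0 0 0 0.085 0; 0 0 0 0.105 0; 0 0 0 0.117 0; 0 0 0 0.127 0; 0 0 0 0.127 0",
)

```text
time_s: 3.22
tcp_pos: [0.5214, 0.0383, 0.2032]
tool_rot: [-0.0, 0.999, 0.036, -0.0]
wrist_force: [-0.3, -0.3, 0.3]
width: 0.0001
```

```bash
cat > see.py <<'E'
import sys
from plan import *
from bench import bot
def look(name,v=None):
    st=np.load("st.npy");s=bot.sense();c=bot.capture("wrist");im=c["pixels"][:,:,::-1].copy()
    T=np.eye(4);T[:3,:3]=rot(np.array(s["tool_rot"]));T[:3,3]=s["tcp_pos"];T=T@c["tool_from_camera"];K=c["camera_matrix"]
    np.savez("w_%s.npz"%name,K=K,T=T)
    im2=cv2.resize(im,None,fx=1.4,fy=1.4,interpolation=cv2.INTER_CUBIC)
    if v is not None:
        v=np.radians(v)
        def pl(P,col):
            q=(proj(s2w(P,*st[:3]),K,T)+.5)*1.4-.5;cv2.polylines(im2,[np.round(q).astype(int)],False,col,1)
        for k5 in range(5):
            a=v+np.radians(36+72*k5);pl(np.vstack([wp(a,.022,.02),wp(a,.055,.018),wp(a,.103,.012)]),(0,0,255))
        pl(np.vstack([wp(v,.075,.004),wp(v,.106,.004)]),(0,255,255))
    cv2.imwrite("pics/%s.png"%name,im2);print(s["time_s"],s["tcp_pos"].round(4) if hasattr(s["tcp_pos"],"round") else s["tcp_pos"],np.round(s["wrist_force"],1));return s
if __name__=="__main__": look(sys.argv[1],float(sys.argv[2]) if len(sys.argv)>2 else None)
E
python3 see.py d1 86
```

```text
3.225 [0.5214 0.0383 0.2032] [-0.3 -0.3  0.3]
```

View pics/d1.png

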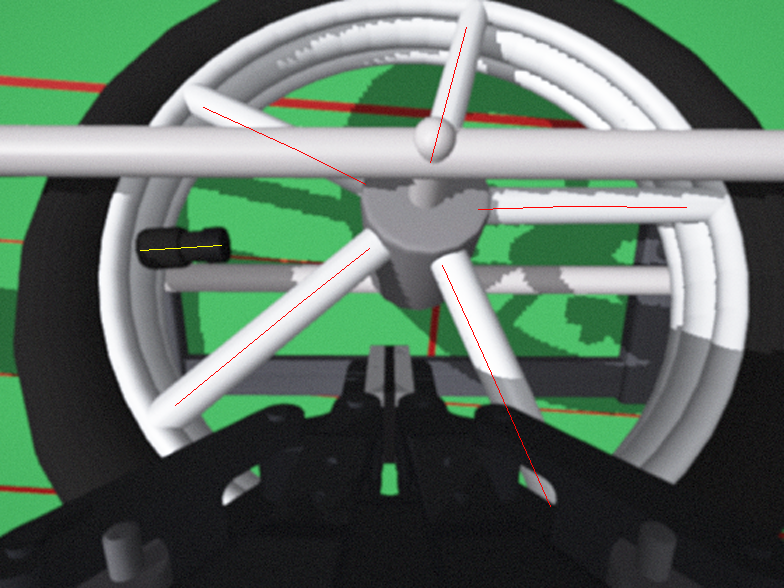

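```bash
python3 - <<'E'
from plan import *
from bench import bot
st=np.load("st.npy");st[0]+=.001;st[1]-=.002;np.save("st.npy",st)
s=bot.sense();cur=np.array(s["tcp_pos"])
for ps in(-22,-28,-34,-40,-46,-52,-58,-64,-70,-76,-82,-88,-92):
    p0=np.radians(ps);r=.062
    p=centre(contact(p0,r),r);w=s2w(np.r_[p,0],*st[:3])[0];w[2]=max(wp(p0,r,.017)[2]-.016,.153)+.022
    print(ps,w.round(4),delta(w,s)[0])
E
```

```text
-22 [0.5227 0.0278 0.2029] [ 0.4 10.6  0.8]
-28 [0.5232 0.022  0.2013] [ 0.5 16.4  2.3]
-34 [0.5242 0.0161 0.1994] [ 1.1 22.3  4.3]
-40 [0.5258 0.0102 0.1972] [ 2.1 28.4  6.5]
-46 [0.5278 0.0043 0.1946] [ 3.7 34.4  9. ]
-52 [ 0.5304 -0.0015  0.1918] [ 5.9 40.3 11.8]
-58 [ 0.5336 -0.0071  0.1888] [ 8.7 46.2 14.9]
-64 [ 0.5374 -0.0124  0.1855] [12.1 51.7 18.1]
-70 [ 0.5417 -0.0173  0.1821] [16.  56.9 21.6]
-76 [ 0.5466 -0.0217  0.1785] [20.6 61.7 25.1]
-82 [ 0.5521 -0.0255  0.175 ] [25.8 65.9 28.7]
-88 [ 0.558  -0.0285  0.175 ] [31.5 69.3 28.7]
-92 [ 0.5622 -0.03    0.175 ] [35.5 71.1 28.7]
```

step_arm(
  deltas="0 0 0.004 0 0; 0 0 0.008 0.001 0; 0 0 0.011 0.001 0; 0 0.001 0.014 0.0015 0; 0 0.001 0.017 0.0025 0; 0 0.001 0.02 0.0035 0; 0 0.0015 0.0235 0.005 0; 0 0.002 0.027 0.006 0",
)

```text
time_s: 4.28
tcp_pos: [0.5254, 0.0118, 0.1973]
tool_rot: [-0.0, 0.999, 0.036, -0.0]
wrist_force: [-1.0, 5.0, 1.8]
width: 0.0001
```

```bash
python3 see.py d2 69
```

```text
4.275 [0.5254 0.0118 0.1973] [-1.   5.   1.8]
```

View pics/d2.png

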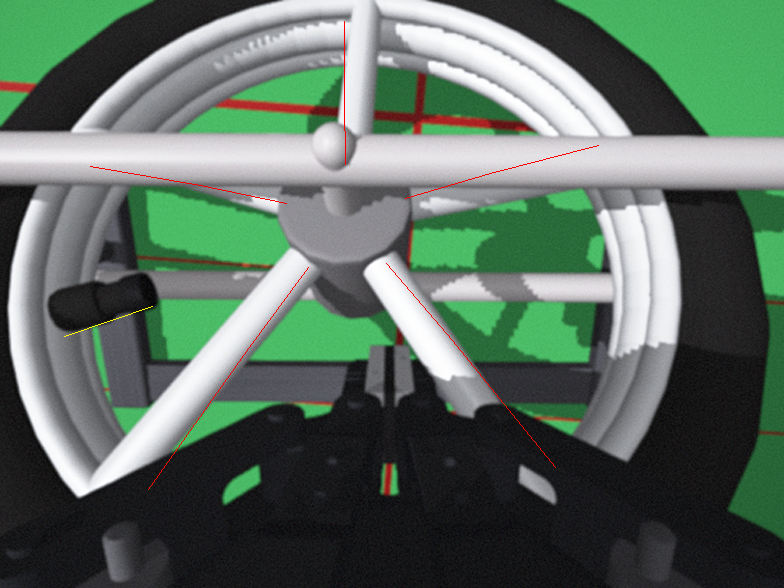

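step_arm(
  deltas="0 0.0005 0.003 0.001 0; 0 0.0015 0.0065 0.002 0; 0 0.0025 0.01 0.0035 0; 0 0.0035 0.0135 0.005 0; 0 0.005 0.0165 0.007 0; 0 0.0065 0.019 0.0085 0; 0 0.0085 0.022 0.0105 0; 0 0.0105 0.025 0.0125 0",
)

```text
time_s: 5.32
tcp_pos: [0.5377, -0.0126, 0.1847]
tool_rot: [-0.0, 0.999, 0.036, -0.0]
wrist_force: [-2.8, 4.6, 1.4]
width: 0.0001
```

step_arm(
  deltas="0 0.002 0.003 0.0015 0; 0 0.0045 0.0055 0.0035 0; 0 0.0065 0.008 0.005 0; 0 0.009 0.0105 0.007 0; 0 0.0115 0.0125 0.0085 0; 0 0.014 0.0145 0.01 0; 0 0.0165 0.016 0.01 0; 0 0.019 0.0175 0.01 0",
)

```text
time_s: 6.32
tcp_pos: [0.5567, -0.0285, 0.1734]
tool_rot: [-0.0, 0.999, 0.036, -0.002]
wrist_force: [-9.6, 4.0, -6.3]
width: -0.0007
```

```bash
python3 see.py d3 30
```

```text
6.325 [ 0.5567 -0.0285  0.1734] [-9.6  4.  -6.3]
```

View pics/d3.png

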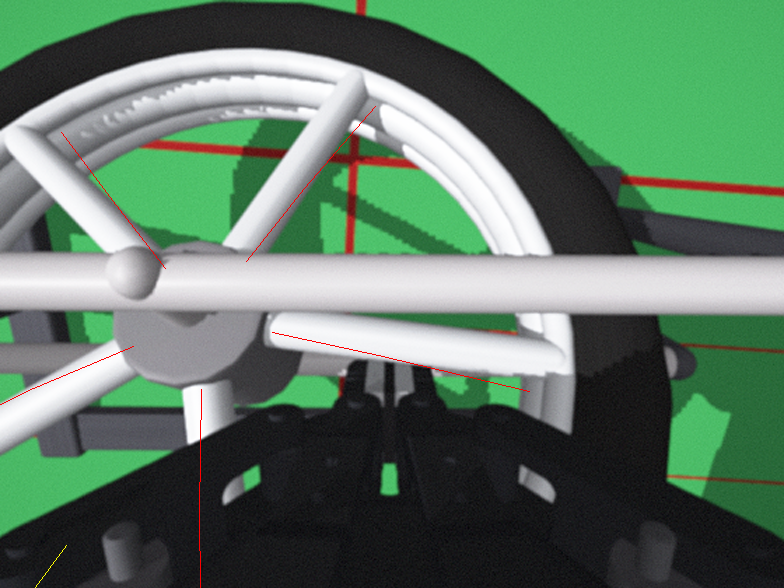

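The wheel turned as planned: valve now around 25° from the top. I'll back off and lift straight out to measure.

step_arm(
  deltas="0 -0.003 -0.002 0 0; 0 -0.008 -0.004 0 0; 0 -0.009 -0.004 -0.02 0; 0 -0.009 -0.004 -0.05 0; 0 -0.009 -0.004 -0.09 0; 0 -0.009 -0.004 -0.13 0; 0 -0.03 -0.034 -0.16 0; 0 -0.04 -0.06 -0.16 0",
)

```text
time_s: 7.38
tcp_pos: [0.5133, 0.0288, 0.3376]
tool_rot: [0.0, 0.999, 0.036, 0.002]
wrist_force: [-0.6, 1.0, 0.6]
width: -0.0
```

```bash
python3 see.py d4 25
```

```text
7.375 [0.5133 0.0288 0.3376] [-0.6  1.   0.6]
```

View pics/d4.png

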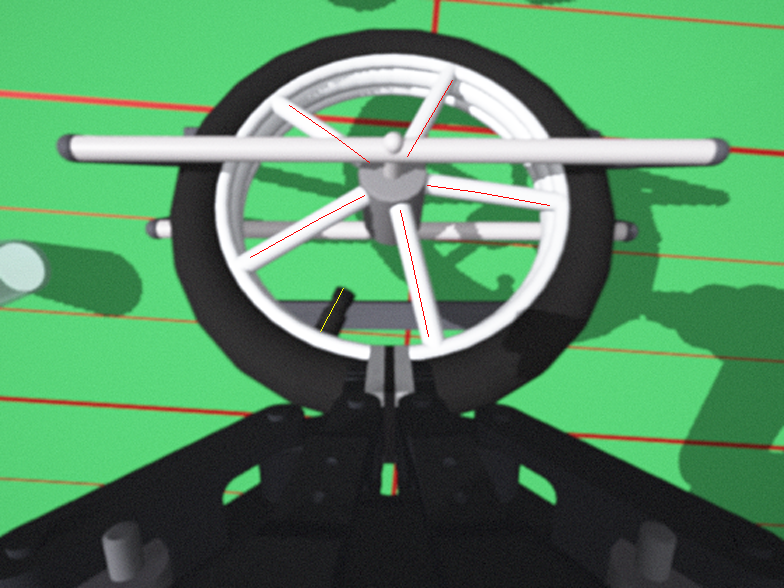

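```bash
cat > fit.py <<'E'
from h import *
from scipy.optimize import least_squares
def fit(n,sp,bar,val0,vpts=None):
    K,T=load(n);st0=np.load("st.npy");P=lambda X,q:proj(s2w(X,*q[:3]),K,T)
    f=lambda u:(np.array(u,float)+.5)/1.4-.5
    def res(q):
        out=[]
        b=P(np.array([[.0298,q[3],.193],[.0298,-q[3],.193]]),q)
        out+=list((b-f(bar)).ravel()/1.5)
        for k,pts in sp.items():
            a=q[4]+np.radians(36+72*k);l=P(np.vstack([wp(a,.03,.0205),wp(a,.1,.0125)]),q)
            d=l[1]-l[0];nrm=np.array([-d[1],d[0]])/np.hypot(*d)
            out+=[(f(p)-l[0])@nrm for p in pts]
        return np.array(out)
    r=least_squares(res,np.r_[st0[:3],.19,np.radians(val0)]);J=np.linalg.inv(r.jac.T@r.jac)
    print("st",r.x[:4].round(4),"valve",np.degrees(r.x[4]).round(2),"+-",np.degrees(np.sqrt(J[4,4])).round(2));print(r.fun.round(1));return r.x
if __name__=="__main__":
    sp={0:[(255,257),(355,201)],-1:[(403,222),(428,328)],-2:[(435,184),(540,199)],1:[(286,104),(345,146)],-3:[(412,150),(450,80)]}
    fit("w_d4.npz",sp,[(58,147),(729,151)],25)
E
python3 fit.py
python3 - <<'E'
import cv2
a=cv2.imread("pics/d4.png")[30:390,170:620];cv2.imwrite("pics/d4z.png",cv2.resize(a,None,fx=1.7,fy=1.66))
E
```

```text
st [0.5642 0.0291 0.067  0.1942] valve 23.83 +- 0.34
[ 0.4  0.3  0.4 -0.  -0.3 -0.7  0.9  0.6 -0.3 -1.6  0.7 -0.7  1.3  0.2]
```

View pics/d4z.png

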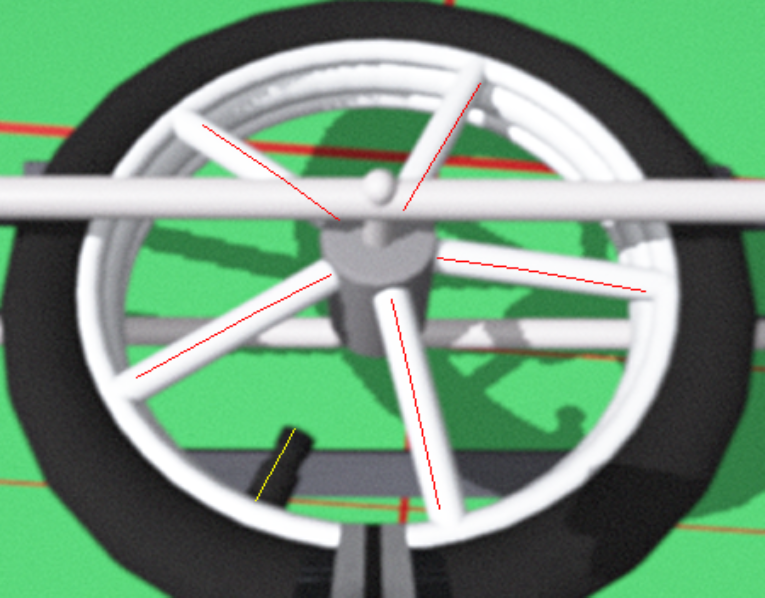

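```bash
python3 - <<'E'
import numpy as np
st=np.load("st.npy");st[:3]=[.5642,.0291,.069];np.save("st.npy",st)
import plan
from plan import *
def w2s(w): c,s=np.cos(st[2]),np.sin(st[2]);d=np.array(w)-st[:2];return np.array([c*d[0]+s*d[1],-s*d[0]+c*d[1]])
for h in((.011,.0145),(.011,.011),(.011,.009)):
    plan.hx,plan.hy=h
    print(h,dspoke(w2s([.5567,-.0285]),np.radians(-84.2)),w2s([.5567,-.0285]))
plan.hx,plan.hy=.011,.0145
from bench import bot
s=bot.sense()
for ps,g in((59.8,.008),(59.8,0),(54,0),(48,0),(42,0),(36,0)):
    p0=np.radians(ps);r=.070
    pf=contact(p0,r,g);p=centre(pf,r);w=s2w(np.r_[p,0],*st[:3])[0];w[2]=wp(p0,r,.017)[2]-.016+.022
    print(ps,g,"pf",round(np.degrees(pf)),p.round(4),w.round(4),delta(w,s)[0],"next",round(dspoke(p,p0+np.radians(72)),4),"bar",round(.0228-p[0]-.011,4))
E
```

```text
(0.011, 0.0145) -0.002904217226333297 [-0.0114534  -0.05694585]
(0.011, 0.011) -0.002377145954745928 [-0.0114534  -0.05694585]
(0.011, 0.009) -0.0020651945094604645 [-0.0114534  -0.05694585]
59.8 0.008 pf 92 [0.0108 0.07  ] [0.5702 0.0997 0.1901] [ 62.5 -64.  146.8] next 0.0169 bar 0.001
59.8 0 pf 83 [0.002  0.0694] [0.5614 0.0985 0.1901] [ 53.6 -63.5 146.8] next 0.0239 bar 0.0098
54 0 pf 77 [-0.0036  0.0682] [0.5559 0.0969 0.1935] [ 48.  -62.3 143.4] next 0.0237 bar 0.0154
48 0 pf 71 [-0.0094  0.0662] [0.5503 0.0945 0.1968] [ 42.2 -60.3 140.1] next 0.0237 bar 0.0212
42 0 pf 65 [-0.0152  0.0634] [0.5447 0.0913 0.1998] [ 36.5 -57.5 137.1] next 0.0242 bar 0.027
36 0 pf 58 [-0.0208  0.0597] [0.5393 0.0872 0.2024] [ 30.8 -53.9 134.4] next 0.0249 bar 0.0326
```

```bash
python3 - <<'E'
from plan import *
from bench import bot
st=np.load("st.npy");s=bot.sense()
for p,z in(((.0055,.073),.30),((.0055,.073),.193)):
    print(delta(np.r_[s2w([*p,0],*st[:3])[0][:2],z],s), dspoke(np.array(p),np.radians(59.8)),dspoke(np.array(p),np.radians(131.8)))
E
```

```text
[[ 57.5 -67.1  36.9]] 0.004824740210779356 0.023019781182483955
[[ 57.1 -67.1 143.9]] 0.004824740210779356 0.023019781182483955
```

step_arm(
  deltas="0 0.02 -0.024 0 0; 0 0.04 -0.048 0 0; 0 0.057 -0.067 0 0; 0 0.057 -0.067 0.03 0; 0 0.057 -0.067 0.06 0; 0 0.057 -0.067 0.06 0; 0 0.057 -0.067 0.06 0",
)

```text
time_s: 8.3
tcp_pos: [0.5659, 0.0991, 0.2763]
tool_rot: [-0.0, 0.999, 0.036, 0.001]
wrist_force: [0.2, 0.1, 0.9]
width: 0.0002
```

```bash
python3 see.py e1 23.8; python3 - <<'E'
from plan import *
from bench import bot
st=np.load("st.npy");s=bot.sense();print(delta(np.r_[s2w([.0055,.073,0],*st[:3])[0][:2],.193],s),s["tool_rot"])
E
```

```text
8.3 [0.5659 0.0991 0.2763] [0.2 0.1 0.9]
[[-1.3 -3.2 83.5]] [-2.61309766e-05  9.99344404e-01  3.61896422e-02  1.03482987e-03]
```

View pics/e1.png

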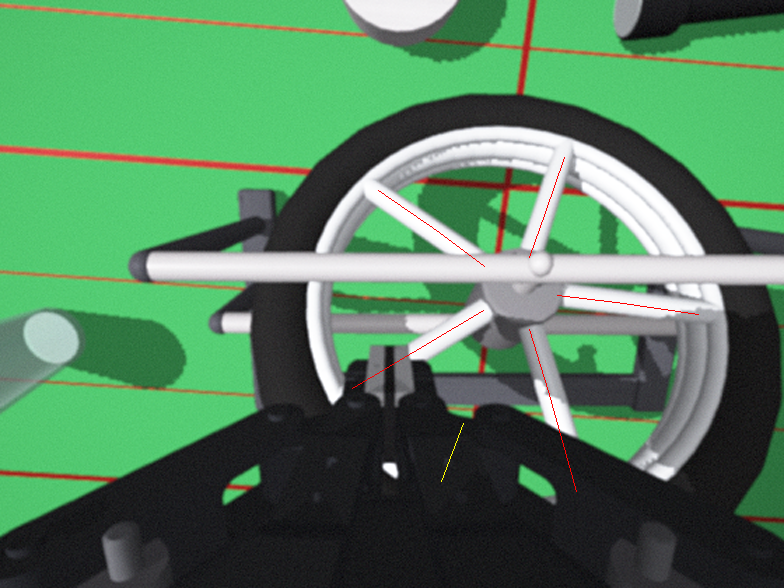

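step_arm(
  deltas="0 -0.001 -0.003 0.01 0; 0 -0.001 -0.003 0.03 0; 0 -0.001 -0.003 0.045 0; 0 -0.001 -0.003 0.055 0; 0 -0.001 -0.003 0.062 0; 0 -0.001 -0.003 0.068 0",
)

```text
time_s: 9.1
tcp_pos: [0.5646, 0.1022, 0.2067]
tool_rot: [-0.0, 0.999, 0.036, 0.0]
wrist_force: [-0.7, -0.1, 0.3]
width: 0.0002
```

```bash
python3 see.py e2 23.8; python3 - <<'E'
from plan import *
from bench import bot
st=np.load("st.npy");s=bot.sense();print(delta(np.r_[s2w([.0055,.073,0],*st[:3])[0][:2],.193],s))
E
```

```text
9.1 [0.5646 0.1022 0.2067] [-0.7 -0.1  0.3]
[[ 0.3 -0.1 12.9]]
```

View pics/e2.png

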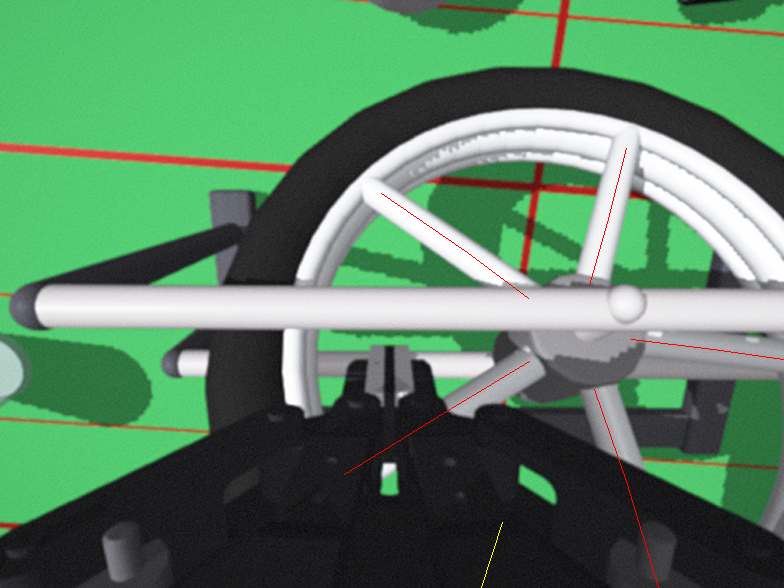

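step_arm(
  deltas="0 0 0 0.005 0; 0 0 0 0.01 0; 0 0 0 0.013 0; 0 0 0 0.013 0",
)

```text
time_s: 9.65
tcp_pos: [0.5644, 0.1022, 0.1936]
tool_rot: [-0.0, 0.999, 0.036, -0.0]
wrist_force: [-0.4, -0.7, 0.0]
width: -0.0001
```

```bash
python3 - <<'E'
from plan import *
from bench import bot
st=np.load("st.npy");s=bot.sense()
for ps in(59.8,54,50,46,42,39,36):
    p0=np.radians(ps);r=.072
    p=centre(contact(p0,r,-.002),r);w=s2w(np.r_[p,0],*st[:3])[0];w[2]=wp(p0,r,.017)[2]-.014+.022
    print(ps,p.round(4),w.round(4),delta(w,s)[0])
E
```

```text
59.8 [-0.0012  0.0709] [0.5582 0.0997 0.1927] [-6.4  2.   0.9]
54 [-0.0068  0.0693] [0.5527 0.0978 0.1962] [-12.    3.6  -2.6]
50 [-0.0107  0.0678] [0.5489 0.096  0.1985] [-15.9   5.1  -4.8]
46 [-0.0145  0.0659] [0.5452 0.0939 0.2006] [-19.8   6.9  -7. ]
42 [-0.0183  0.0637] [0.5415 0.0914 0.2026] [-23.6   9.1  -9. ]
39 [-0.0211  0.0618] [0.5388 0.0893 0.204 ] [-26.4  11.1 -10.4]
36 [-0.0239  0.0596] [0.5362 0.0869 0.2053] [-29.2  13.2 -11.7]
```

step_arm(
  deltas="0 -0.003 0.001 0 0; 0 -0.006 0.002 0 0; 0 -0.009 0.003 -0.001 0; 0 -0.012 0.0035 -0.002 0; 0 -0.015 0.005 -0.004 0; 0 -0.018 0.006 -0.005 0; 0 -0.021 0.0075 -0.007 0; 0 -0.021 0.0075 -0.007 0",
)

```text
time_s: 10.65
tcp_pos: [0.5443, 0.0932, 0.2015]
tool_rot: [-0.0, 0.999, 0.036, 0.001]
wrist_force: [3.5, 1.2, 3.0]
width: 0.0004
```

```bash
python3 see.py e3 8
```

```text
10.65 [0.5443 0.0932 0.2015] [3.5 1.2 3. ]
```

View pics/e3.png

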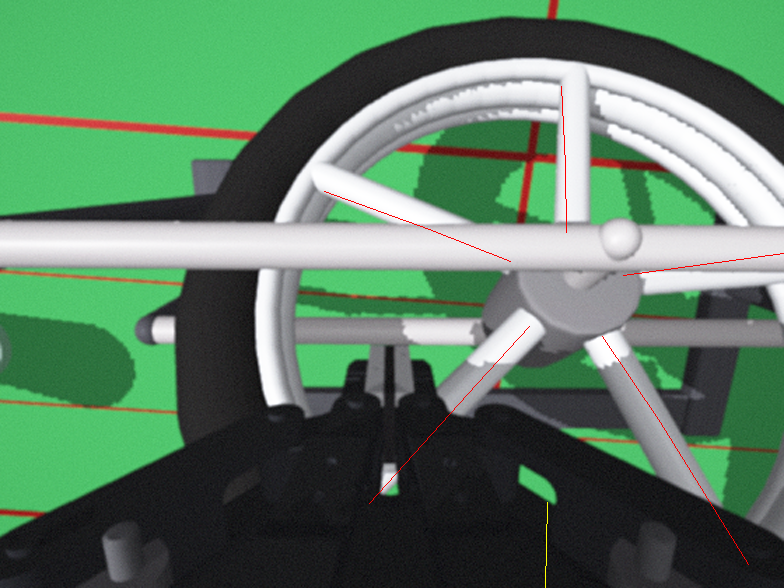

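```bash
cat >> fit.py <<'E'
def fit2(n,sp,val0,free=True):
    K,T=load(n);st0=np.load("st.npy");f=lambda u:(np.array(u,float)+.5)/1.4-.5
    def res(q):
        P=lambda X:proj(s2w(X,st0[0]+q[0],st0[1]+q[1],st0[2]),K,T);out=[q[0]/.001,q[1]/.001]
        for k,pts in sp.items():
            a=q[2]+np.radians(36+72*k);l=P(np.vstack([wp(a,.03,.0205),wp(a,.1,.0125)]))
            d=l[1]-l[0];nrm=np.array([-d[1],d[0]])/np.hypot(*d)
            out+=[(f(p)-l[0])@nrm for p in pts]
        return np.array(out)
    r=least_squares(res,[0,0,np.radians(val0)]);print("shift mm",(r.x[:2]*1000).round(1),"valve",np.degrees(r.x[2]).round(2),r.fun.round(1));return r.x
E
python3 - <<'E'
from fit import *
fit2("w_e3.npz",{-3:[(575,85),(573,205)],1:[(330,183),(430,216)],-1:[(608,348),(690,487)],0:[(525,328),(462,385)]},9)
E
```

```text
shift mm [ 0.4 -0.5] valve 11.07 [ 0.4 -0.5  0.6  0.3 -2.8  3.   1.3 -0.8 -1.2  1.4]
```

step_arm(
  deltas="0 -0.002 0.001 -0.001 0; 0 -0.004 0.0025 -0.002 0; 0 -0.006 0.004 -0.003 0; 0 -0.0075 0.005 -0.004 0; 0 -0.0075 0.005 -0.004 0; 0 -0.0075 0.005 -0.004 0",
)

```text
time_s: 11.45
tcp_pos: [0.5373, 0.0878, 0.2051]
tool_rot: [-0.0, 0.999, 0.036, 0.001]
wrist_force: [5.1, 2.3, 3.4]
width: -0.0001
```

```bash
python3 see.py e4 2.5
```

```text
11.45 [0.5373 0.0878 0.2051] [5.1 2.3 3.4]
```

View pics/e4.png

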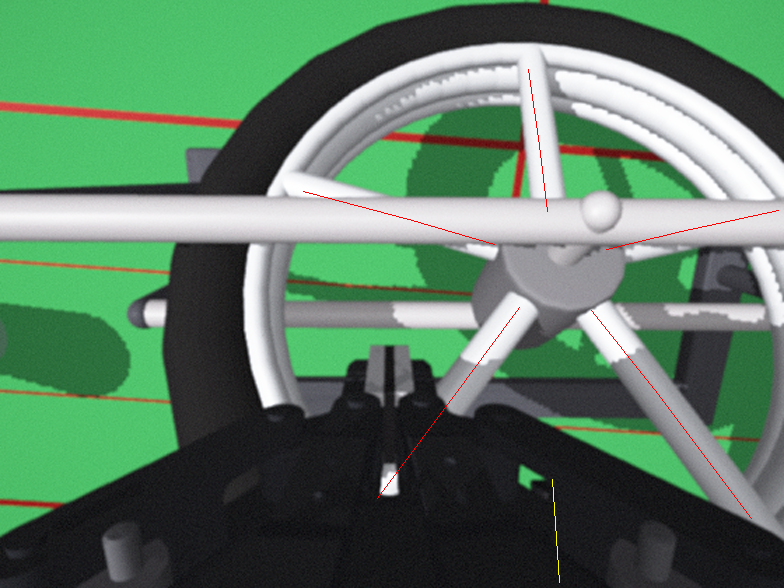

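```bash
python3 - <<'E'
from fit import *
fit2("w_e4.npz",{-3:[(532,62),(547,190)],-1:[(598,318),(740,490)],0:[(517,312),(456,402)]},3)
E
```

```text
shift mm [-0.  -1.3] valve 2.13 [-0.  -1.3  2.6 -0.6  3.2 -2.3  1.5 -1.3]
```

step_arm(
  deltas="0 0.003 -0.002 0 0; 0 0.007 -0.004 0 0; 0 0.008 -0.005 -0.01 0; 0 0.008 -0.005 -0.04 0; 0 0.008 -0.005 -0.08 0; 0 0.008 -0.005 -0.13 0; 0 -0.03 0.03 -0.15 0; 0 -0.03 0.06 -0.15 0",
)

```text
time_s: 12.5
tcp_pos: [0.5102, 0.0251, 0.358]
tool_rot: [0.0, 0.999, 0.037, 0.002]
wrist_force: [1.3, -1.2, -0.4]
width: -0.0001
```

step_arm(
  deltas="0 -0.03 0 0 0; 0 -0.05 0 0 0; 0 -0.05 0 0 0; 0 -0.05 0 0 0",
)

```text
time_s: 13.0
tcp_pos: [0.4619, 0.0221, 0.3552]
tool_rot: [-0.0, 0.999, 0.036, 0.0]
wrist_force: [0.4, 0.2, -0.1]
width: -0.0005
```

```bash
python3 see.py f1
```

```text
13.0 [0.4619 0.0221 0.3552] [ 0.4  0.2 -0.1]
```

View pics/f1.png

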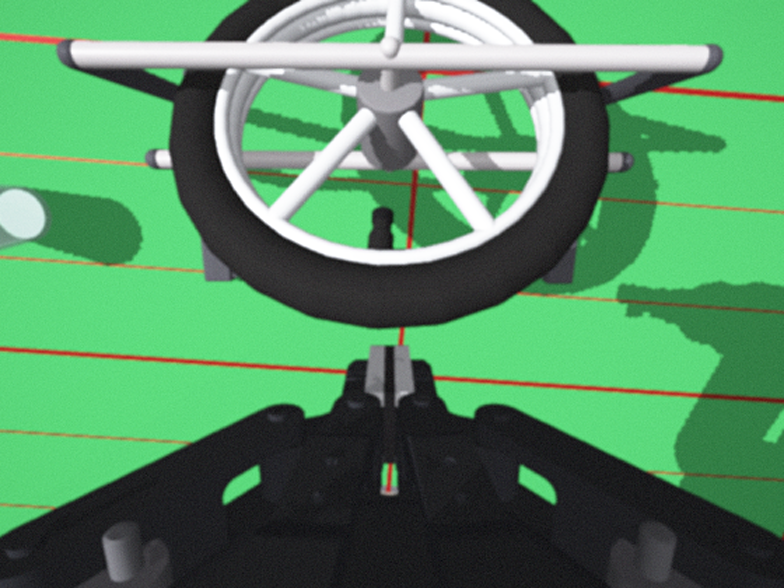

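```bash
python3 - <<'E'
import cv2
a=cv2.imread("pics/f1.png")[0:340,160:620];cv2.imwrite("pics/f1z.png",cv2.resize(a,None,fx=1.7,fy=1.7,interpolation=cv2.INTER_CUBIC))
E
```

```text
(no output)
```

View pics/f1z.png

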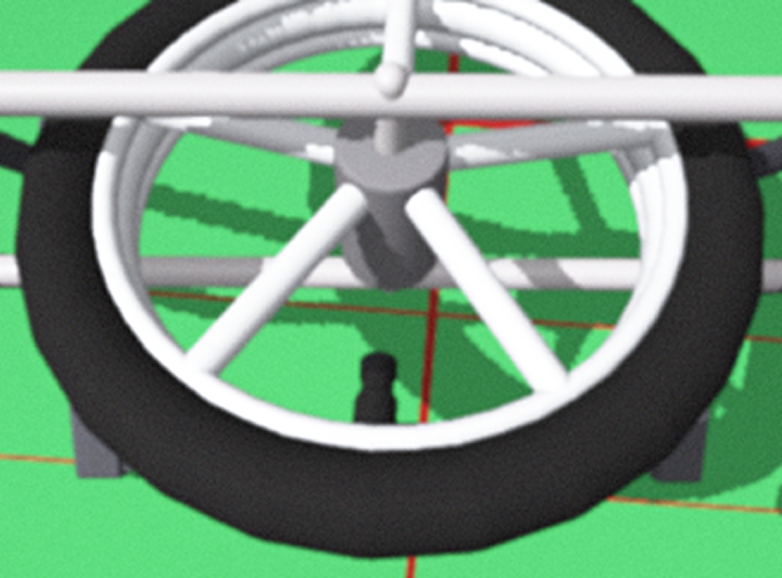

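```bash
python3 - <<'E'
from fit import *
g=lambda l:[(x/1.7+160,y/1.7) for x,y in l]
sp={0:g([(345,205),(207,358)]),-1:g([(425,208),(546,372)]),-2:g([(455,155),(600,140)]),-3:g([(400,40),(403,10)]),1:g([(320,150),(220,130)])}
fit("w_f1.npz",sp,[(58,52),(721,56)],3)
fit2("w_f1.npz",sp,3)
sp={k:sp[k] for k in(0,-1)};fit2("w_f1.npz",sp,3);fit("w_f1.npz",sp,[(58,52),(721,56)],3)
K,T=load("w_f1.npz");st=np.load("st.npy");f=lambda u:(np.array(u,float)+.5)/1.4-.5
for p in g([(377,368),(376,405),(376,387)]):print(face(f(p),K,T,st,.004))
E
```

```text
st [0.5637 0.0293 0.0673 0.1941] valve 2.96 +- 0.35
[-0.1  1.9 -0.1  1.7  1.4  1.1 -0.5 -1.4  0.7  1.4  0.3  0.5 -1.6 -2.2]
shift mm [-0.8  0.2] valve 3.05 [-0.8  0.2  1.7  1.4 -0.7 -1.6  0.3  1.1  0.2  0.5 -1.3 -1.8]
shift mm [0.6 0.5] valve 2.91 [ 0.6  0.5  0.4  0.3  0.3 -0.4]
st [0.5653 0.0296 0.0671 0.1938] valve 2.79 +- 0.56
[-0.3  0.4 -0.3  0.3  0.  -0.1  0.6 -0. ]
(np.float64(3.3681969353996384), np.float64(0.07876271437565673))
(np.float64(2.9604429212025547), np.float64(0.09398832607518975))
(np.float64(3.256592456423922), np.float64(0.08666321230143809))
```

Valve is at +3.0°. One small nudge: re-enter behind the same spoke and push it 3° more.

```bash
python3 - <<'E'
from h import *
from bench import bot
s=bot.sense();print(delta([[.5455,.0931,.29],[.5455,.0931,.2055],[.5373,.0878,.2055],[.5347,.0854,.2066]],s))
E
```

```text
[[ 88.4 -64.8  64.9]
 [ 88.5 -64.8 149.4]
 [ 79.9 -60.1 149.4]
 [ 77.1 -57.9 148.3]]
```

step_arm(
  deltas="0 0.03 -0.022 0 0; 0 0.06 -0.044 0 0; 0 0.0885 -0.065 0 0; 0 0.0885 -0.065 0.03 0; 0 0.0885 -0.065 0.06 0; 0 0.0885 -0.065 0.085 0; 0 0.0885 -0.065 0.1 0; 0 0.0885 -0.065 0.1 0",
)

```text
time_s: 14.05
tcp_pos: [0.5451, 0.0933, 0.2541]
tool_rot: [-0.0, 0.999, 0.036, -0.001]
wrist_force: [0.4, -0.0, 0.7]
width: -0.0
```

```bash
python3 - <<'E'
from h import *
from bench import bot
s=bot.sense();print(s["tcp_pos"],delta([[.5455,.0931,.2055],[.5373,.0878,.2055],[.5347,.0854,.2066]],s))
E
```

```text
[0.54507895 0.09333832 0.2540779 ] [[  0.5   0.3  48.6]
 [ -8.1   5.   48.6]
 [-10.8   7.2  47.5]]
```

step_arm(
  deltas="0 0 0 0.015 0; 0 0 0 0.03 0; 0 0 0 0.041 0; 0 0 0 0.0485 0; 0 0 0 0.0485 0",
)

```text
time_s: 14.68
tcp_pos: [0.5449, 0.0932, 0.2059]
tool_rot: [-0.0, 0.999, 0.036, -0.0]
wrist_force: [-0.1, -0.4, 0.3]
width: -0.0001
```

step_arm(
  deltas="0 -0.004 0.0025 0 0; 0 -0.007 0.0045 0 0; 0 -0.009 0.006 -0.0005 0; 0 -0.0105 0.007 -0.001 0; 0 -0.0108 0.0072 -0.001 0; 0 -0.0108 0.0072 -0.001 0; 0 -0.0108 0.0072 -0.001 0",
)

```text
time_s: 15.55
tcp_pos: [0.5352, 0.0853, 0.2078]
tool_rot: [-0.0, 0.999, 0.036, 0.001]
wrist_force: [5.3, 1.8, 1.0]
width: -0.0
```

```bash
python3 - <<'E'
from h import *
from bench import bot
s=bot.sense();print(s["tcp_pos"],s["wrist_force"],delta([[.5347,.0854,.2066]],s))
E
```

```text
[0.53522882 0.08533952 0.20780843] [5.30704822 1.75370381 1.02413391] [[-0.5 -0.1  1.2]]
```

step_arm(
  deltas="0 -0.0005 0.0002 0 0; 0 -0.0005 0.0002 0 0",
)

```text
time_s: 15.8
tcp_pos: [0.5349, 0.0851, 0.2079]
tool_rot: [-0.0, 0.999, 0.036, 0.001]
wrist_force: [5.8, 2.2, 1.0]
width: 0.0005
```

step_arm(
  deltas="0 0.003 -0.002 0 0; 0 0.007 -0.004 0 0; 0 0.008 -0.005 -0.01 0; 0 0.008 -0.005 -0.04 0; 0 0.008 -0.005 -0.08 0; 0 0.008 -0.005 -0.13 0; 0 -0.03 0.03 -0.15 0; 0 -0.03 0.06 -0.15 0",
)

```text
time_s: 16.8
tcp_pos: [0.5076, 0.0225, 0.3606]
tool_rot: [0.0, 0.999, 0.037, 0.002]
wrist_force: [1.0, 0.5, -0.1]
width: 0.0001
```

step_arm(
  deltas="0 -0.025 0 0 0; 0 -0.03 0 0 0; 0 -0.03 0 0 0; 0 -0.03 0 0 0",
)

```text
time_s: 17.3
tcp_pos: [0.4793, 0.0211, 0.3573]
tool_rot: [-0.0, 0.999, 0.036, -0.0]
wrist_force: [-0.5, -0.7, 0.9]
width: -0.0001
```

```bash
python3 see.py f2;python3 - <<'E'
import cv2
a=cv2.imread("pics/f2.png")[0:350,160:620];cv2.imwrite("pics/f2z.png",cv2.resize(a,None,fx=1.7,fy=1.7,interpolation=cv2.INTER_CUBIC))
E
```

```text
17.3 [0.4793 0.0211 0.3573] [-0.5 -0.7  0.9]
```

View pics/f2z.png

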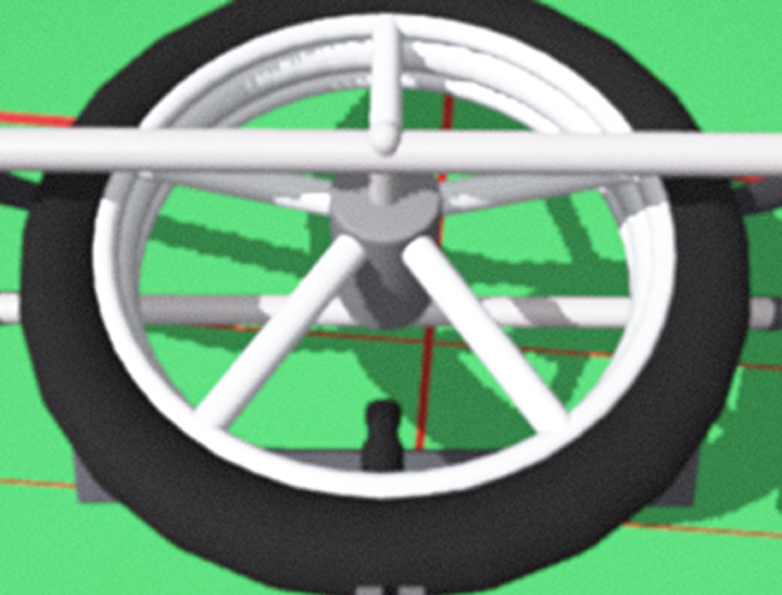

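```bash
python3 - <<'E'
from fit import *
g=lambda l:[(x/1.7+160,y/1.7) for x,y in l]
sp={0:g([(342,252),(215,412)]),-1:g([(424,255),(546,415)]),-3:g([(387,35),(385,110)]),-2:g([(450,203),(600,178)]),1:g([(320,200),(200,180)])}
fit2("w_f2.npz",sp,3)
sp={k:sp[k] for k in(0,-1,-3)};fit2("w_f2.npz",sp,3)
K,T=load("w_f2.npz");st=np.load("st.npy");f=lambda u:(np.array(u,float)+.5)/1.4-.5
for p in g([(382,415),(383,455),(383,437)]):print(face(f(p),K,T,st,.004))
for a in(.4793,):print(proj(s2w(wp(0,.09,.004),*st[:3]),K,T))
E
```

```text
shift mm [-0.9  0.4] valve 0.45 [-0.9  0.4  2.5  1.1 -2.  -1.2 -0.  -0.2  1.5  1.5 -0.6 -1.8]
shift mm [0.9 0.5] valve 0.42 [ 0.9  0.5  1.1 -0.3 -0.7  0.2  0.  -0.2]
(np.float64(0.46472959872706704), np.float64(0.07932523731250939))
(np.float64(0.09353480920517601), np.float64(0.09575072037848996))
(np.float64(0.13262688903420375), np.float64(0.08843826001615356))
[[275.28588164 185.07567394]]
```

Valve is within about 0.5° of the top. I'll move well clear and check from the fixed cameras.

step_arm(
  deltas="0 0 0 -0.05 0; 0 -0.02 0.05 -0.06 0; 0 -0.04 0.1 -0.06 0; 0 -0.06 0.15 -0.06 0; 0 -0.08 0.2 -0.06 0; 0 -0.1 0.25 -0.06 0; 0 -0.1 0.3 -0.06 0; 0 -0.1 0.3 -0.06 0",
)

```text
time_s: 18.35
tcp_pos: [0.4009, -0.2884, 0.4159]
tool_rot: [-0.001, 0.999, 0.035, -0.001]
wrist_force: [-0.1, 0.0, 0.3]
width: 0.0002
```

```bash
python3 - <<'E'
from h import *
from bench import bot
st=np.load("st.npy");ims=[]
for n,o in(("top",[195,170]),("scene",[240,155])):
    c=bot.capture(n);im=c["pixels"][:,:,::-1].copy();cv2.imwrite(f"pics/{n}F.png",im)
    a=cv2.resize(im[o[1]:o[1]+120,o[0]:o[0]+160],None,fx=2.5,fy=2.5,interpolation=cv2.INTER_CUBIC)
    q=(proj(s2w(wp(0,.09,.004),*st[:3]),c["camera_matrix"],c["pose"])[0]-o+.5)*2.5-.5;print(n,q)
    ims.append(np.vstack([a,cv2.resize(im,(400,300))]))
    im=cv2.imread(f"pics/{n}0.png")
cv2.imwrite("pics/fin.png",np.hstack(ims))
E
```

```text
top [198.95941722 206.57269278]
scene [178.45620517  70.96332438]
```

View pics/fin.png

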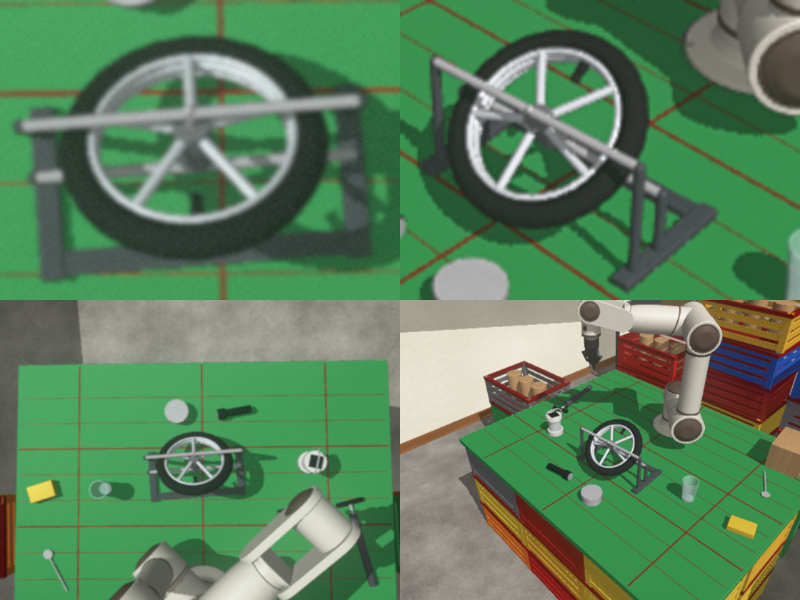

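```bash
python3 - <<'E'
from bench import bot
print(bot.finish_job())
E
```

```text
the job is handed in; nothing more can be done
None
```

I turned the wheel about 86°, and the valve stem now stands at the top to within about half a degree. I used the shut fingertips and pushed spokes only, with nothing gripped. It took three pushes, each from a gap without the valve: one long one, one shorter one and a final 3° nudge. I then lifted out, moved clear and handed the job in at about 18.5 s.

**Final angle:** the last wrist-camera fit put the valve at +0.4°, and direct readings on the stem gave 0.1° to 0.5°. In the overhead picture the stem sits about 1 px (roughly 2 mm) from the predicted top point, which is about the calibration error. I only looked at the scene-camera picture and did not measure the stem in it.

**Forces and surroundings:** the largest wrist force I saw was about 12 N, against the 120 N limit, at the end of the first push. That was higher than the roughly 5 N expected, and the fingers bent slightly there, so I stopped. After release the force was about zero. The lantern, tumbler, tin and torch look unmoved by eye, and I saw no sign of contact with the tyre, rim or valve.

**Disagreement:** one fit, taken while the finger still covered part of the wheel, read 2.1°. The clear view showed 3.0°, so I used that for the final nudge.

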